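# Crosswise tightening of a grinding wheel's flange bolts

### The job

The grinding wheel on the stand is bolted up only loosely: take the larger T-handle socket wrench from its block and tighten the four square-head flange bolts crosswise (always going on to the bolt straight across, then to the other pair) in two passes. In the first pass turn each bolt clockwise about half of the way it still has to go (some 25 degrees); in the second, in the same cross order, turn each until it goes solid and then stop without forcing it. The heads do not stand just as measured, so feel the socket down over each head with a light push before you turn, touch the wheel and bolts with nothing but the wrench, leave the other things on the bench alone, and finally stand the wrench back upright, fully down in a hole of the block, and let go.

Things in the scene. Friction and masses are not known exactly. Their poses are not given: they have to be found in the camera images.
- wheel: grey grinding wheel, 230 mm across, 30 mm thick, flat on a fixed grey stand; on it an aluminium flange 156 mm across with a dark spindle nose in the middle (48 mm across, top 98 mm above the bench) and four square-head bolts at 52 mm radius. Origin: on the bench under its centre, z up; bolt a lies along +x, b along +y, c along -x, d along -y. Does not move. Not to be touched by fingers or arm
- wheel_face (a point): centre of the flange at the height of the washers' tops, 85 mm above the bench: here the seated socket's end comes to rest. The heads' tops are 99 mm above the bench. Washers 38 mm across. A bolt turns against a steady drag of about 0.1 N m and stays where it is left; once solid, the moment climbs by some 0.3 N m per further 0.06 rad of the hand: stop at 0.2 to 0.6, over 1.2 is forced
- bolt_a (a joint): turn of the square-head bolt on the wheel's +x (across from c, between d and b); rad, grows as it tightens (clockwise from above); 0 = solid, a hard stop. Starts at -0.85 to -0.78. Head 19 mm across flats, 14 mm tall, chamfered on top. Its corners point along the wheel's x and y turned counter-clockwise by minus the reading, but each head is off that by up to 0.65 rad, off centre up to 0.5 mm
- bolt_b (a joint): turn of the square-head bolt on the wheel's +y (across from d, between a and c); rad, grows as it tightens (clockwise from above); 0 = solid, a hard stop. Starts at -0.85 to -0.78. Head 19 mm across flats, 14 mm tall, chamfered on top. Its corners point along the wheel's x and y turned counter-clockwise by minus the reading, but each head is off that by up to 0.65 rad, off centre up to 0.5 mm
- bolt_c (a joint): turn of the square-head bolt on the wheel's -x (across from a, between b and d); rad, grows as it tightens (clockwise from above); 0 = solid, a hard stop. Starts at -0.85 to -0.78. Head 19 mm across flats, 14 mm tall, chamfered on top. Its corners point along the wheel's x and y turned counter-clockwise by minus the reading, but each head is off that by up to 0.65 rad, off centre up to 0.5 mm
- bolt_d (a joint): turn of the square-head bolt on the wheel's -y (across from b, between c and a); rad, grows as it tightens (clockwise from above); 0 = solid, a hard stop. Starts at -0.85 to -0.78. Head 19 mm across flats, 14 mm tall, chamfered on top. Its corners point along the wheel's x and y turned counter-clockwise by minus the reading, but each head is off that by up to 0.65 rad, off centre up to 0.5 mm
- wrench: the larger of two T-handle socket wrenches, 0.3 to 0.5 kg, standing socket down in the tool block. Origin: centre of the socket's open lower end; z up the shank, y along the T-bar. Steel socket 39 mm across, 45 mm long; total height 117 mm
- wrench_bar (a point): middle of the wrench's black T-bar, 100 mm above its origin. Bar 26 mm thick (wrench x; grip across this), 110 mm long (y), 34 mm high. Hold it here from above, firmly (50 N or more): under load it still twists and leans a few degrees in the fingers
- wrench_recess (a point): roof of the socket's square recess, 19 mm above the wrench's origin; recess 21.8 mm across flats, corners along the wrench's x and y, so 0.16 rad of play either way on a head. To seat it, push with 5 to 10 N and turn in steps of 0.25 to 0.35 rad till it drops over: its end is then 14 mm below the head's top; in between it is caught on the corners. Over 60 N before it is down is too much
- rack: fixed plywood tool block, 80 x 220 mm, 36 mm high; along its y (the long way), 50 mm either side of the middle, two round holes 45 mm wide, 26 mm deep (floor 10 mm above the bench). Origin: on the bench under its centre. A wrench stands in each hole, its T-bar within 15 deg of the block's length
- rack_hole0 (a point): centre of the mouth (36 mm above the bench) of the block's hole on its -y side; either wrench may stand in it
- rack_hole1 (a point): centre of the mouth (36 mm above the bench) of the block's hole on its +y side; either wrench may stand in it
- small_wrench: the smaller T-handle wrench, for 10 mm heads, in the block's other hole: T-bar 18 x 76 x 22 mm centred 82 mm above its lower end, which is its origin; its top is 103 mm above the bench, so carry the wrench over it with the socket higher than that. Leave it alone
- parts_tin: open aluminium tin, 68 mm across, 30 mm high; origin at its underside. Leave alone
- compound_cake: dark blue cake of polishing compound, 72 mm across, 34 mm high; origin at its underside. Leave alone
- case_ring: steel watch-case ring, 42 mm across, 10 mm high; origin at its underside. Leave alone
- brush: hand brush lying on the bench beyond the wheel's right. Leave alone
- caliper: steel caliper, 200 mm long with jaws, lying on the bench. Leave alone
- oil_bottle: white oil bottle, 44 mm across, 105 mm high; origin at its underside. Leave alone
- paste_jar: amber glass jar with a steel cap, 60 mm across, 45 mm high; origin at its underside. Leave alone
Mind the look-alikes: they are no part of the job. What is shaped like the wrench but yellow is not meant.

How it is judged:
By the outcome, as a careful person would: the job done as asked, in the order asked, and still so for the second after the job is handed in, with the robot touching nothing.
It also fails if it takes over 72 s, if anything falls off the work surface, if the arm or the gripper's body presses on something with over 40 N, if the wrist force passes 120 N, or if a joint passes its speed limit or range.

### The arm

A 6-joint arm with a two-finger parallel gripper is mounted at the origin on the work surface. World frame = base frame: x ahead of the robot, y to its left, z up, the work surface at z = 0. Lengths are in m, angles in rad, forces in N, time in s.
With the tool pointing down it reaches from about 0.25 to 0.775 m from the base axis. Payload 4 kg.
Tool frame: the origin (TCP) lies midway between the tips of the shut fingers; the grasp point (between the pads) lies 19 mm behind it; z points along the fingers, y is the line along which they close (so a half turn about z gives the same grasp; the last joint's range is limited). The gripper opens to 94 mm and grips with 3 to 60 N. Pads are 16 mm wide; open, the fingers measure 119 mm over their backs; the gripper's body (75 mm by 177 mm) begins 78 mm behind the grasp point.
Start: joints at [-1.392, 0.087, 1.371, -0, 1.684, -0.103], TCP at [0.153, -0.528, 0.206] pointing down, gripper open.
Joint ranges: [-3.1, 3.1], [-0.76, 2.03], [0.27, 2.55], [-1.08, 4.22], [0.17, 2.65], [-2.57, 2.57]. Speed limits (rad/s): [2.79, 2.79, 3.14, 3.14, 3.14, 3.14].

### API

Orientations are given as a 3x3 rotation matrix whose columns are the frame's x, y, z axes.
In Python, from workcell import readout, read_camera, get_calibration, ctrl gives the robot as it stands.
- The arm moves only by the tool jog_arm, never from a script. Its argument "series" is a list of rows, each a list of 3 entries, a list of its own where there are three numbers: the turn, a rotation vector about the tool's x, y, z in rad, then the shift along the tool's x, y, z in m, then the opening in per cent of the stroke, from 0 (shut) to 100 (fully open). In form: [[[ax, ay, az], [dx, dy, dz], jaw], ...]. A call has 1 to 12 rows; each row is the pose to reach, as a shift and turn from the pose commanded when the call began, along the tool's axes at that moment; what a row does not reach only later rows make up. A row lasts 1/8 s, in which the tool goes at most 62.5 mm and 10.7 degrees, less where a joint would pass 70% of its speed; a pose out of reach is approached as far as the arm can. A call with a gripper value outside its range is refused whole. The fingers move at their own pace and stop on an object; "newtons" is the grip in N (left out, the last holds). Time passes only in rows, so rows that repeat a pose let the fingers close. It gives the time, the measured TCP pose, the force, the opening and the grip force at its end, in the units of the state.
- readout.observe(): the state, without advancing time (a new reading comes with each control period).
- read_camera(name): name is "scene" or "side" or "wrist"; returns the picture (480x640x3 uint8, red, green, blue); there is no depth.
- get_calibration(name): a dict with "camera_matrix" (3x3 intrinsics, pixels), "rvec" (rotation vector, rad) and "tvec" (3), from world to camera coordinates, as OpenCV has them. Camera axes: x right, y down, z forward; pixel columns grow to the right and rows downward; lengths in m; the calibration is good to about 2 mm. A picture is of the moment at which its call begins: read the wrist's pose just before it. get_calibration takes no time and is no camera call; for the wrist camera it gives the pose at the moment of the call.
- ctrl.finish_job(): hands the job in; it is judged then, once.
The state is a dict: "time_s": time; "joints": joint angles; "joint_velocities": joint speeds; "effort": joint torques, N m; "eef_pos": TCP position; "tool_rot": TCP orientation; "wrist_force": force on the tool from outside, world axes, zero at the start; "wrist_torque": the same for the moment, N m; "opening": finger opening in m; "finger_force": force on a finger pad.
Only numpy, scipy, OpenCV 4.12 (cv2) and the standard library are available. Lean on these libraries where they do the work, as an engineer would, in place of code of your own. Each camera call takes 0.05 s, during which the arm holds its last target. There are 200 camera calls.

## Working session

There is one attempt and no reset: what is moved stays moved. The work goes in short steps, Python scripts to look and compute and a tool call to move; the robot and the scene stay as the last step left them, time stands still between calls to the robot, and variables do not carry over. Pictures are saved under pics/ and viewed, at most 10 in all, crops included, and the job is handed in when it is done.

Besides the shell and the picture viewer there is one more tool, called after "Call:" as name([rows], argument=value, ...), one row to a line, values as JSON. jog_arm: Moves the arm, as the interface text tells. Its arguments: {"type":"object","properties":{"series":{"type":"array","items":{"type":"array"}},"newtons":{"type":"number"}},"required":["series"]}

```bash
mkdir -p pics; python3 - <<'E'
from workcell import readout, read_camera, get_calibration
import cv2,numpy as np
s=readout.observe();print({k:np.round(v,3).tolist() for k,v in s.items()})
for n in("scene","side","wrist"):
    c=get_calibration(n);print(n,{k:np.round(v,3).tolist() for k,v in c.items()})
    cv2.imwrite(f"pics/{n}0.png",read_camera(n)[:,:,::-1])
E
```

```text
{'time_s': 0.0, 'joints': [-1.392, 0.088, 1.372, 0.0, 1.684, -0.103], 'joint_velocities': [-0.001, -0.0, 0.001, -0.002, 0.0, -0.001], 'effort': [0.0, -34.018, -30.243, 0.072, 0.033, -0.0], 'eef_pos': [0.153, -0.528, 0.204], 'tool_rot': [[0.961, 0.278, -0.0], [0.278, -0.961, 0.002], [0.0, -0.002, -1.0]], 'wrist_force': [0.363, -0.357, -0.918], 'wrist_torque': [-0.011, -0.038, -0.026], 'finger_force': 0.0, 'opening': 0.094}
scene {'camera_matrix': [[465.87, 0.0, 315.745], [0.0, 465.87, 232.658], [0.0, 0.0, 1.0]], 'rvec': [2.388, 0.781, -0.278], 'tvec': [-0.44, -0.253, 1.516]}
side {'camera_matrix': [[489.004, 0.0, 316.961], [0.0, 489.004, 228.962], [0.0, 0.0, 1.0]], 'rvec': [2.245, -0.26, 0.103], 'tvec': [-0.58, 0.127, 1.021]}
wrist {'camera_matrix': [[390.661, 0.0, 316.422], [0.0, 390.661, 235.756], [0.0, 0.0, 1.0]], 'rvec': [-2.361, 1.774, 0.206], 'tvec': [-0.55, -0.022, 0.39]}
```

View pics/scene0.png

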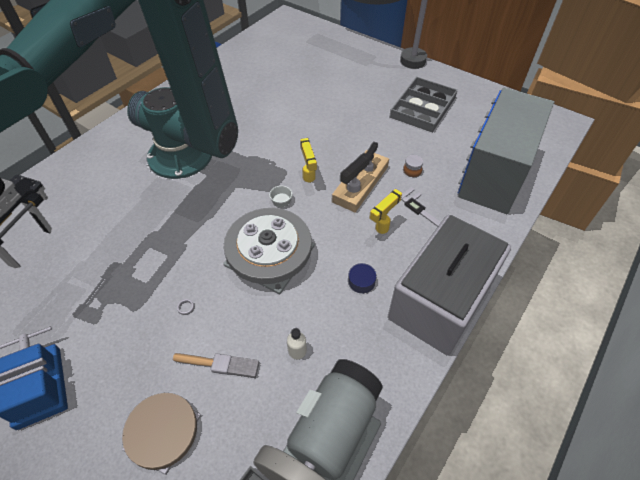

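View pics/side0.png

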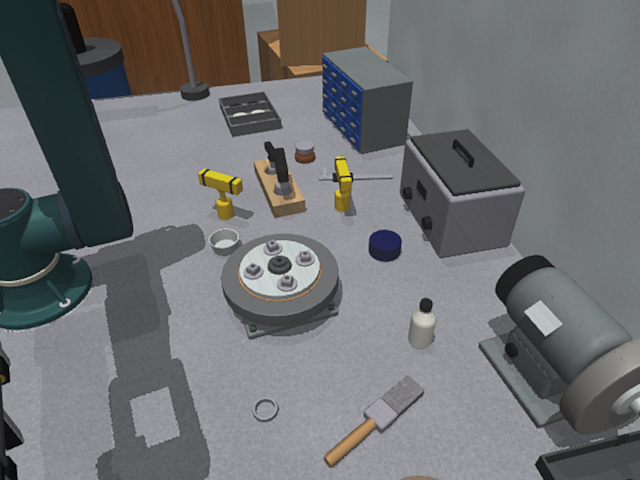

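The scene view shows the wheel at about (267,240) and the block with the black wrenches at about (362,178). In the side view they are at (280,265) and (278,180). The yellow look-alikes stand on either side of the block. I'll enlarge both areas.

```bash
python3 - <<'E'
import cv2,numpy as np
a=cv2.imread("pics/scene0.png");b=cv2.imread("pics/side0.png")
f=lambda im,x,y:cv2.resize(im[y:y+75,x:x+100],(400,300),interpolation=cv2.INTER_CUBIC)
cv2.imwrite("pics/z.png",np.vstack([np.hstack([f(a,217,203),f(a,310,137)]),np.hstack([f(b,230,228),f(b,230,140)])]))
E
```

```text
(no output)
```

View pics/z.png

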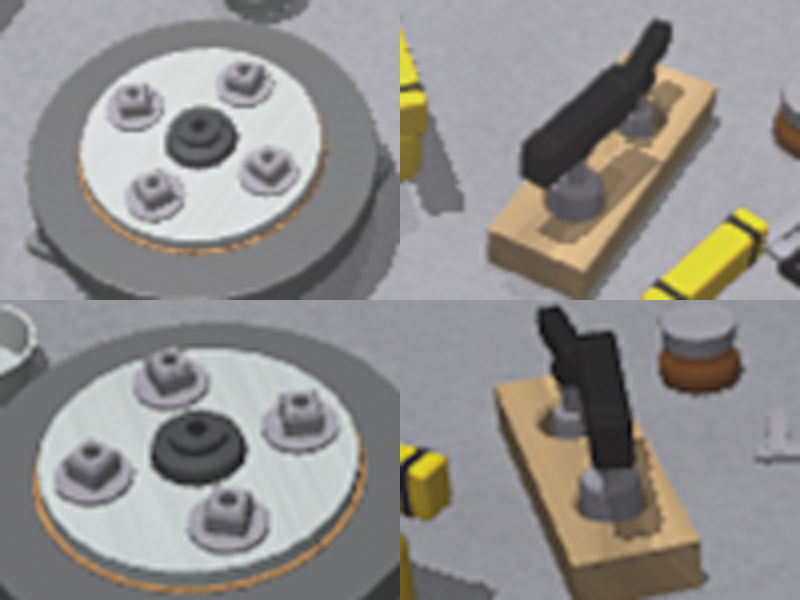

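```bash
cat > h.py <<'E'
import cv2,numpy as np
from workcell import readout, read_camera, get_calibration
def ray(name,uv,z,c=None):
    c=c or get_calibration(name)
    K=np.array(c["camera_matrix"],float);R=cv2.Rodrigues(np.array(c["rvec"],float))[0];t=np.array(c["tvec"],float).ravel()
    uv=np.array(uv,float).reshape(-1,2)
    d=np.c_[uv,np.ones(len(uv))]@np.linalg.inv(K).T@R
    o=-R.T@t
    return o+d*((z-o[2])/d[:,2])[:,None]
def proj(name,p):
    c=get_calibration(name)
    return cv2.projectPoints(np.array(p,float).reshape(-1,3),np.array(c["rvec"],float),np.array(c["tvec"],float),np.array(c["camera_matrix"],float),None)[0].reshape(-1,2)
E
python3 - <<'E'
from h import *
np.set_printoptions(precision=4,suppress=True)
S=lambda l,o:np.array(l)/4+o
ws=ray("scene",S([(135,109),(244,86),(270,171),(154,196)],[217,203]),.083)
wd=ray("side",S([(171,83),(300,125),(228,225),(93,176)],[230,228]),.083)
for w in(ws,wd):print(w[:,:2],w.mean(0)[:2],np.linalg.norm(w-w.mean(0),axis=1))
rs=ray("scene",S([(90,235),(185,270),(317,90),(226,52)],[310,137]),.036)
rd=ray("side",S([(170,265),(300,245),(97,85)],[230,140]),.036)
print(rs[:,:2],rs.mean(0),rd[:,:2])
print("bar ends top z.127", ray("scene",S([(135,155),(232,72)],[310,137]),.127)[:,:2],ray("side",S([(205,160),(197,38)],[230,140]),.127)[:,:2])
print("socket",ray("scene",S([(175,195)],[310,137]),.036),ray("side",S([(212,195)],[230,140]),.036))
E
```

```text
[[ 0.4409 -0.1418]
 [ 0.4866 -0.085 ]
 [ 0.5438 -0.1288]
 [ 0.4966 -0.1871]] [ 0.492  -0.1357] [0.0514 0.051  0.0523 0.0516]
[[ 0.4863 -0.0828]
 [ 0.5432 -0.1285]
 [ 0.4968 -0.1872]
 [ 0.4398 -0.1401]] [ 0.4915 -0.1346] [0.0521 0.052  0.0528 0.052 ]
[[0.5211 0.1172]
 [0.5953 0.1296]
 [0.5768 0.3427]
 [0.4967 0.3377]] [0.5475 0.2318 0.036 ] [[0.5141 0.1225]
 [0.5941 0.1236]
 [0.4971 0.338 ]]
bar ends top z.127 [[0.5495 0.1276]
 [0.5592 0.2354]] [[0.536  0.0929]
 [0.5536 0.2272]]
socket [[0.5491 0.1863 0.036 ]] [[0.5511 0.1891 0.036 ]]
```

```bash
cat >> h.py <<'E'
def phi(s):R=np.array(s["tool_rot"]);return np.arctan2(R[1,0],R[0,0])
def mv(target,ph=None,cmd=None):
    "rotation vector and shift in tool axes to TCP target with tool straight down and yaw ph"
    from scipy.spatial.transform import Rotation as Ro
    s=readout.observe();R=np.array(s["tool_rot"]);p=np.array(s["eef_pos"])
    ph=phi(s) if ph is None else ph
    T=np.array([[np.cos(ph),np.sin(ph),0],[np.sin(ph),-np.cos(ph),0],[0,0,-1]])
    print("turn",np.round(Ro.from_matrix(R.T@T).as_rotvec(),3),"shift",np.round(R.T@(np.array(target)-p),4),"phi",round(phi(s),3),"pos",np.round(p,4))
E
python3 - <<'E'
from h import *
np.set_printoptions(precision=4,suppress=True)
s=readout.observe();c=get_calibration("wrist");Rc=cv2.Rodrigues(np.array(c["rvec"]))[0];o=-Rc.T@np.array(c["tvec"]).ravel()
R=np.array(s["tool_rot"]);p=np.array(s["eef_pos"])
print("cam in tool",R.T@(o-p),"axes",R.T@Rc.T)
mv([.43,-.135,.25],1.48)
E
```

```text
cam in tool [ 0.0663  0.0006 -0.1792] axes [[-0.0001 -0.9741 -0.2262]
 [ 1.     -0.0001  0.    ]
 [-0.     -0.2262  0.9741]]
turn [-0.001 -0.001 -1.198] shift [ 0.3755 -0.3004 -0.0449] phi 0.282 pos [ 0.1528 -0.5279  0.2046]
```

```bash
python3 -c "
from h import *
mv([.492,-.135,.17],1.48)"
```

```text
turn [-1.000e-03 -1.000e-03 -1.198e+00] shift [ 0.435  -0.283   0.0351] phi 0.282 pos [ 0.1528 -0.5279  0.2046]
```

Call:
jog_arm([
  [[0,0,-1.2],[0.435,-0.283,0.035],100],
  [[0,0,-1.2],[0.435,-0.283,0.035],100],
  [[0,0,-1.2],[0.435,-0.283,0.035],100],
  [[0,0,-1.2],[0.435,-0.283,0.035],100],
  [[0,0,-1.2],[0.435,-0.283,0.035],100],
  [[0,0,-1.2],[0.435,-0.283,0.035],100],
  [[0,0,-1.2],[0.435,-0.283,0.035],100],
  [[0,0,-1.2],[0.435,-0.283,0.035],100],
  [[0,0,-1.2],[0.435,-0.283,0.035],100],
  [[0,0,-1.2],[0.435,-0.283,0.035],100],
  [[0,0,-1.2],[0.435,-0.283,0.035],100],
])

```text
time_s: 1.52
eef_pos: [0.4915, -0.1362, 0.1703]
tool_rot: [[0.09, 0.996, -0.001], [0.996, -0.09, -0.0], [-0.001, -0.001, -1.0]]
wrist_force: [-0.6, -0.2, -0.1]
opening: 0.094
finger_force: 0.0
```

```bash
python3 - <<'E'
from h import *
import pickle
s=readout.observe();c=get_calibration("wrist");im=read_camera("wrist")[:,:,::-1]
pickle.dump((s,c,im),open("w1.pkl","wb"))
mv([.551,.187,.25],1.48)
# rectified top view at z=.099 : 0.16 m -> 600px about wheel centre estimate
N=600;m=3.75e3
u,v=np.meshgrid(np.arange(N),np.arange(N))
P=np.c_[.492+(u.ravel()-300)/m,-.135-(v.ravel()-300)/m,np.full(N*N,.099)]
q=proj("wrist",P).astype(np.float32).reshape(N,N,2)
cv2.imwrite("pics/rect.png",cv2.remap(im,q[...,0],q[...,1],cv2.INTER_CUBIC))
E
```

```text
turn [-0.  0.  0.] shift [ 0.3275  0.0301 -0.0797] phi 1.48 pos [ 0.4915 -0.1365  0.1705]
```

View pics/rect.png

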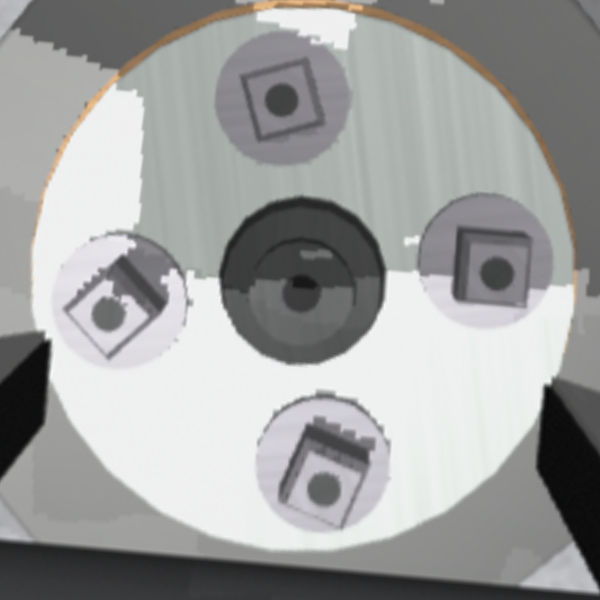

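The rectified top view (3750 px/m, z = 0.099) shows the four heads at (282,99), (497,273), (323,489) and (110,313). They sit 52 mm from their common centre, as they should. The edges are turned about +0.27, -0.07, -0.42 and 0.78 rad.

Call:
jog_arm([
  [[0,0,0],[0.3275,0.03,-0.08],100],
  [[0,0,0],[0.3275,0.03,-0.08],100],
  [[0,0,0],[0.3275,0.03,-0.08],100],
  [[0,0,0],[0.3275,0.03,-0.08],100],
  [[0,0,0],[0.3275,0.03,-0.08],100],
  [[0,0,0],[0.3275,0.03,-0.08],100],
  [[0,0,0],[0.3275,0.03,-0.08],100],
  [[0,0,0],[0.3275,0.03,-0.08],100],
])

```text
time_s: 2.58
eef_pos: [0.551, 0.1862, 0.2502]
tool_rot: [[0.091, 0.996, -0.001], [0.996, -0.091, -0.001], [-0.001, -0.0, -1.0]]
wrist_force: [-0.2, 0.2, -0.3]
opening: 0.0942
finger_force: 0.0
```

```bash
python3 - <<'E'
from h import *
import pickle
s=readout.observe();c=get_calibration("wrist");im=read_camera("wrist")[:,:,::-1]
print(s["time_s"],s["eef_pos"])
N=600;m=2.5e3
u,v=np.meshgrid(np.arange(N),np.arange(N))
P=np.c_[.551+(u.ravel()-300)/m,.187-(v.ravel()-400)/m,np.full(N*N,.127)]
q=proj("wrist",P).astype(np.float32).reshape(N,N,2)
cv2.imwrite("pics/rect2.png",cv2.remap(im,q[...,0],q[...,1],cv2.INTER_CUBIC))
E
```

```text
2.575 [0.55102452 0.18617108 0.25017937]
```

View pics/rect2.png

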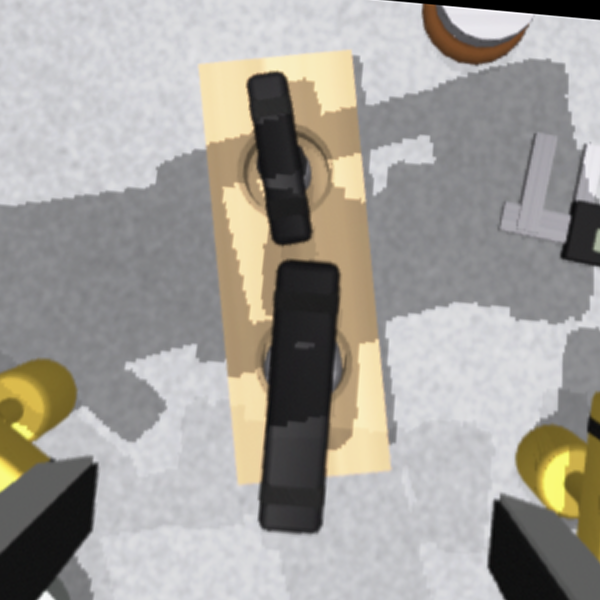

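The larger wrench's bar is centred at (300,398) in the rectified picture, so at (0.551, 0.188) with yaw 1.50. The small wrench stands behind it, and nothing lies between the fingers' path and the bar.

Call:
jog_arm([
  [[0,0,-0.022],[0.002,0,0.06],60],
  [[0,0,-0.022],[0.002,0,0.11],60],
  [[0,0,-0.022],[0.002,0,0.15],60],
  [[0,0,-0.022],[0.002,0,0.159],60],
  [[0,0,-0.022],[0.002,0,0.159],60],
  [[0,0,-0.022],[0.002,0,0.159],0],
  [[0,0,-0.022],[0.002,0,0.159],0],
  [[0,0,-0.022],[0.002,0,0.159],0],
  [[0,0,-0.022],[0.002,0,0.159],0],
  [[0,0,-0.022],[0.002,0,0.159],0],
], newtons=60)

```text
time_s: 3.88
eef_pos: [0.5515, 0.1902, 0.0923]
tool_rot: [[0.067, 0.998, 0.001], [0.998, -0.067, 0.0], [0.0, 0.001, -1.0]]
wrist_force: [-0.8, 0.4, 4.3]
opening: 0.0259
finger_force: 60.0
```

```bash
python3 -c "
from h import *
s=readout.observe();print({k:np.round(s[k],3).tolist() for k in('eef_pos','opening','finger_force','wrist_force','wrist_torque')})
mv([.4872,-.0814,.25],1.055)"
```

```text
{'eef_pos': [0.551, 0.19, 0.092], 'opening': 0.026, 'finger_force': 59.995, 'wrist_force': [-0.785, 0.387, 4.253], 'wrist_torque': [-0.045, 0.147, -0.025]}
turn [ 0.001 -0.001  0.449] shift [-0.2753 -0.0459 -0.1579] phi 1.504 pos [0.5515 0.1902 0.0923]
```

Call:
jog_arm([
  [[0,0,0],[0,0,-0.06],0],
  [[0,0,0],[0,0,-0.12],0],
  [[0,0,0.1],[-0.055,-0.009,-0.125],0],
  [[0,0,0.25],[-0.11,-0.018,-0.125],0],
  [[0,0,0.4],[-0.165,-0.027,-0.125],0],
  [[0,0,0.449],[-0.22,-0.036,-0.125],0],
  [[0,0,0.449],[-0.274,-0.0455,-0.115],0],
  [[0,0,0.449],[-0.2744,-0.0455,-0.102],0],
  [[0,0,0.449],[-0.2744,-0.0455,-0.102],0],
])

```text
time_s: 5.0
eef_pos: [0.4861, -0.0803, 0.1908]
tool_rot: [[0.494, 0.869, -0.005], [0.869, -0.494, 0.002], [-0.001, -0.005, -1.0]]
wrist_force: [-0.4, 0.4, -3.7]
opening: 0.0258
finger_force: 60.0
```

```bash
cat >> h.py <<'E'
def st():
    s=readout.observe();R=np.array(s["tool_rot"])
    print("t",round(s["time_s"],2),"pos",np.round(s["eef_pos"],4),"phi",round(phi(s),3),"tilt",np.round(R[:2,2],3),"F",np.round(s["wrist_force"],1),"M",np.round(s["wrist_torque"],2),"j6",round(s["joints"][5],2))
E
python3 - <<'E'
from h import *
st()
im=read_camera("wrist")[:,:,::-1];im2=read_camera("side")[:,:,::-1]
cv2.imwrite("pics/seat.png",np.hstack([im[:,120:520],cv2.resize(im2[130:370,180:380],(400,480))]))
st()
E
```

```text
t 5.0 pos [ 0.4861 -0.0803  0.1908] phi 1.054 tilt [-0.005  0.002] F [-0.4  0.4 -3.7] M [-0.03 -0.06  0.01] j6 0.24
t 5.1 pos [ 0.4875 -0.0796  0.1928] phi 1.056 tilt [-0.001  0.001] F [ 0.2  0.3 -3.2] M [ 0.04 -0.04 -0.  ] j6 0.24
```

View pics/seat.png

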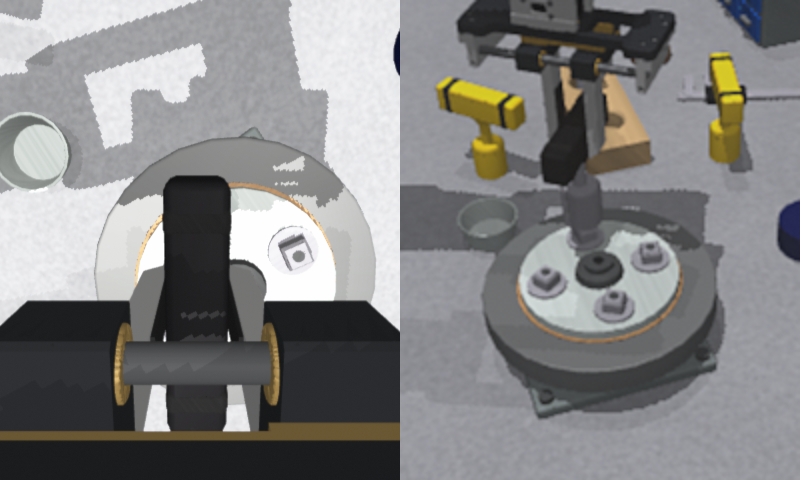

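The wrench hangs upright over the top bolt, with the head hidden under the socket. Now I'll feel it down.

Call:
jog_arm([
  [[0,0,0],[0,0,0.008],0],
  [[0,0,0],[0,0,0.012],0],
  [[0,0,0],[0,0,0.0145],0],
  [[0,0,0],[0,0,0.0145],0],
])

```text
time_s: 5.6
eef_pos: [0.4874, -0.0805, 0.1787]
tool_rot: [[0.493, 0.87, -0.0], [0.87, -0.493, 0.0], [-0.0, -0.0, -1.0]]
wrist_force: [-0.5, -0.2, -3.2]
opening: 0.0259
finger_force: 60.0
```

```bash
python3 -c "
from h import *
st()"
```

```text
t 5.6 pos [ 0.4874 -0.0805  0.1787] phi 1.055 tilt [-0.  0.] F [-0.5 -0.2 -3.2] M [-0.02 -0.06  0.09] j6 0.24
```

Call:
jog_arm([
  [[0,0,0],[0,0,0.003],0],
  [[0,0,0],[0,0,0.006],0],
  [[0,0,0],[0,0,0.009],0],
  [[0,0,0],[0,0,0.012],0],
  [[0,0,0],[0,0,0.012],0],
])

```text
time_s: 6.22
eef_pos: [0.4874, -0.0804, 0.1674]
tool_rot: [[0.493, 0.87, 0.0], [0.87, -0.493, 0.001], [0.0, -0.0, -1.0]]
wrist_force: [-1.5, 3.0, 0.0]
opening: 0.0258
finger_force: 60.0
```

```bash
python3 -c "
from h import *
st()"
```

```text
t 6.22 pos [ 0.4874 -0.0804  0.1674] phi 1.055 tilt [0.    0.001] F [-1.5  3.   0. ] M [ 0.68  0.37 -0.07] j6 0.24
```

Call:
jog_arm([
  [[0,0,0],[0.0009,-0.0005,0.001],0],
  [[0,0,0.12],[0.0009,-0.0005,0.001],0],
  [[0,0,0.24],[0.0009,-0.0005,0.001],0],
  [[0,0,0.36],[0.0009,-0.0005,0.001],0],
  [[0,0,0.48],[0.0009,-0.0005,0.001],0],
  [[0,0,0.58],[0.0009,-0.0005,0.001],0],
  [[0,0,0.58],[0.0009,-0.0005,0.001],0],
])

```text
time_s: 7.1
eef_pos: [0.4882, -0.08, 0.1674]
tool_rot: [[0.889, 0.458, 0.003], [0.458, -0.889, -0.001], [0.002, 0.002, -1.0]]
wrist_force: [-0.9, 1.0, 4.7]
opening: 0.0258
finger_force: 60.0
```

```bash
python3 -c "
from h import *
st()"
```

```text
t 7.1 pos [ 0.4882 -0.08    0.1674] phi 0.476 tilt [ 0.003 -0.001] F [-0.9  1.   4.7] M [ 0.52  0.51 -0.02] j6 0.82
```

Call:
jog_arm([
  [[0,0,-0.12],[0,0,0],0],
  [[0,0,-0.12],[0,0,-0.02],0],
  [[0,0,0],[0,0,-0.038],0],
  [[0,0,0.11],[-0.019,0.049,-0.038],0],
  [[0,0,0.11],[-0.0381,0.0974,-0.038],0],
  [[0,0,0.11],[-0.0381,0.0974,-0.025],0],
  [[0,0,0.11],[-0.0381,0.0974,-0.02],0],
  [[0,0,0.11],[-0.0381,0.0974,-0.02],0],
])

```text
time_s: 8.1
eef_pos: [0.4976, -0.1827, 0.1846]
tool_rot: [[0.934, 0.358, -0.002], [0.358, -0.934, 0.001], [-0.002, -0.002, -1.0]]
wrist_force: [0.1, 0.0, -3.4]
opening: 0.0256
finger_force: 60.0
```

```bash
cat >> h.py <<'E'
def rect(name):
    im=read_camera("wrist")[:,:,::-1];N=600;m=3.75e3
    u,v=np.meshgrid(np.arange(N),np.arange(N))
    P=np.c_[.492+(u.ravel()-300)/m,-.135-(v.ravel()-300)/m,np.full(N*N,.099)]
    q=proj("wrist",P).astype(np.float32).reshape(N,N,2)
    cv2.imwrite(name,cv2.remap(im,q[...,0],q[...,1],cv2.INTER_CUBIC))
E
python3 -c "
from h import *
st();rect('pics/r3.png');st()"
```

```text
t 8.1 pos [ 0.4976 -0.1827  0.1846] phi 0.366 tilt [-0.002  0.001] F [ 0.1  0.  -3.4] M [ 0.02 -0.03 -0.02] j6 0.75
t 8.15 pos [ 0.498  -0.1828  0.1855] phi 0.367 tilt [-0.001  0.   ] F [ 0.3  0.5 -4.6] M [ 0.01  0.04 -0.03] j6 0.75
```

View pics/r3.png

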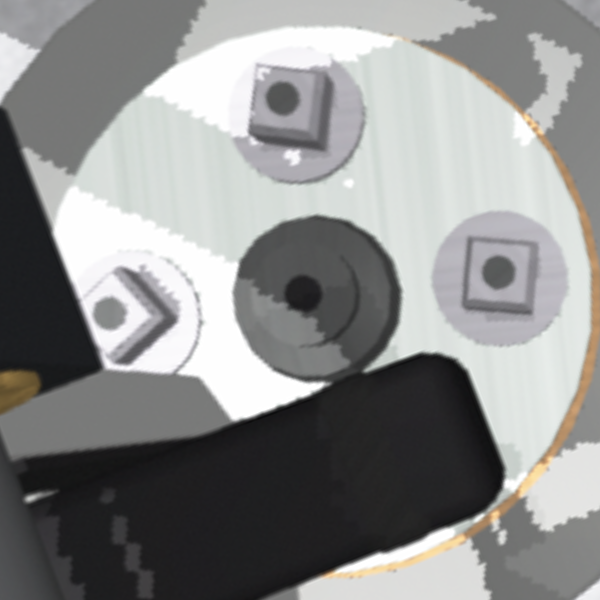

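The top bolt at (288,103) has turned by about 0.385 rad, close to half. The right bolt's corners stand at 0.70. Now the bottom bolt.

Call:
jog_arm([
  [[0,0,0],[0,0,0.004],0],
  [[0,0,0],[0,0,0.008],0],
  [[0,0,0],[0,0,0.011],0],
  [[0,0,0],[0,0,0.011],0],
])

```text
time_s: 8.65
eef_pos: [0.4982, -0.1837, 0.1747]
tool_rot: [[0.934, 0.357, 0.0], [0.357, -0.934, -0.0], [0.0, 0.0, -1.0]]
wrist_force: [0.6, -0.9, -3.7]
opening: 0.0258
finger_force: 60.0
```

```bash
python3 -c "
from h import *
st()"
```

```text
t 8.65 pos [ 0.4982 -0.1837  0.1747] phi 0.365 tilt [ 0. -0.] F [ 0.6 -0.9 -3.7] M [-0.05 -0.13  0.02] j6 0.75
```

Call:
jog_arm([
  [[0,0,0],[0,0,0.004],0],
  [[0,0,0],[0,0,0.0085],0],
  [[0,0,0],[0,0,0.0085],0],
  [[0,0,0.12],[0,0,0.0085],0],
  [[0,0,0.24],[0,0,0.0085],0],
  [[0,0,0.36],[0,0,0.0085],0],
  [[0,0,0.48],[0,0,0.0085],0],
  [[0,0,0.6],[0,0,0.0085],0],
  [[0,0,0.6],[0,0,0.0085],0],
])

```text
time_s: 9.78
eef_pos: [0.4993, -0.185, 0.1675]
tool_rot: [[0.973, -0.232, 0.003], [-0.232, -0.973, -0.003], [0.004, 0.002, -1.0]]
wrist_force: [2.0, -3.1, -0.6]
opening: 0.0251
finger_force: 60.0
```

```bash
python3 -c "
from h import *
st()"
```

```text
t 9.78 pos [ 0.4993 -0.185   0.1675] phi -0.234 tilt [ 0.003 -0.003] F [ 2.  -3.1 -0.6] M [-0.68 -0.49  0.  ] j6 1.34
```

Call:
jog_arm([
  [[0,0,-0.13],[0,0,0],0],
  [[0,0,-0.13],[0,0,-0.02],0],
  [[0,0,-0.2],[0,0,-0.038],0],
  [[0,0,-0.235],[-0.033,-0.016,-0.038],0],
  [[0,0,-0.235],[-0.0654,-0.032,-0.036],0],
  [[0,0,-0.235],[-0.0654,-0.032,-0.022],0],
  [[0,0,-0.235],[-0.0654,-0.032,-0.018],0],
  [[0,0,-0.235],[-0.0654,-0.032,-0.014],0],
  [[0,0,-0.235],[-0.0654,-0.032,-0.011],0],
  [[0,0,-0.235],[-0.0654,-0.032,-0.011],0],
])

```text
time_s: 11.02
eef_pos: [0.4421, -0.1376, 0.1771]
tool_rot: [[1.0, -0.0, -0.001], [-0.0, -1.0, 0.0], [-0.001, -0.0, -1.0]]
wrist_force: [-0.1, 0.0, -3.6]
opening: 0.0253
finger_force: 60.0
```

```bash
python3 -c "
from h import *
st()"
```

```text
t 11.03 pos [ 0.4421 -0.1376  0.1771] phi -0.0 tilt [-0.001  0.   ] F [-0.1  0.  -3.6] M [ 0.04 -0.   -0.01] j6 1.15
```

Call:
jog_arm([
  [[0,0,0],[0,0,0.004],0],
  [[0,0,0],[0,0,0.008],0],
  [[0,0,0],[0,0,0.011],0],
  [[0,0,0],[0,0,0.011],0],
])

```text
time_s: 11.52
eef_pos: [0.442, -0.1374, 0.1674]
tool_rot: [[1.0, -0.0, 0.001], [-0.0, -1.0, -0.0], [0.001, 0.0, -1.0]]
wrist_force: [-1.6, 0.9, 1.8]
opening: 0.0255
finger_force: 60.0
```

```bash
python3 -c "
from h import *
st()"
```

```text
t 11.53 pos [ 0.442  -0.1374  0.1674] phi -0.0 tilt [ 0.001 -0.   ] F [-1.6  0.9  1.8] M [ 0.24  0.43 -0.03] j6 1.15
```

Seated. Turn.

Call:
jog_arm([
  [[0,0,0.12],[0,0,0],0],
  [[0,0,0.24],[0,0,0],0],
  [[0,0,0.36],[0,0,0],0],
  [[0,0,0.48],[0,0,0],0],
  [[0,0,0.59],[0,0,0],0],
  [[0,0,0.59],[0,0,0],0],
])

```text
time_s: 12.28
eef_pos: [0.442, -0.1392, 0.1674]
tool_rot: [[0.831, -0.556, 0.001], [-0.556, -0.831, -0.004], [0.003, 0.003, -1.0]]
wrist_force: [-2.4, -4.7, 1.5]
opening: 0.0261
finger_force: 60.0
```

```bash
python3 -c "
from h import *
st()"
```

```text
t 12.28 pos [ 0.442  -0.1392  0.1674] phi -0.59 tilt [ 0.001 -0.004] F [-2.4 -4.7  1.5] M [-1.01  0.61 -0.  ] j6 1.74
```

Call:
jog_arm([
  [[0,0,-0.13],[0,0,0],0],
  [[0,0,-0.13],[0,0,-0.02],0],
  [[0,0,-0.3],[0,0,-0.04],0],
  [[0,0,-0.48],[0.025,-0.02,-0.04],0],
  [[0,0,-0.66],[0.05,-0.042,-0.04],0],
  [[0,0,-0.84],[0.0799,-0.0667,-0.04],0],
  [[0,0,-1.02],[0.0799,-0.0667,-0.036],0],
  [[0,0,-1.2],[0.0799,-0.0667,-0.03],0],
  [[0,0,-1.29],[0.0799,-0.0667,-0.022],0],
  [[0,0,-1.29],[0.0799,-0.0667,-0.016],0],
  [[0,0,-1.29],[0.0799,-0.0667,-0.011],0],
  [[0,0,-1.29],[0.0799,-0.0667,-0.011],0],
])

```text
time_s: 13.78
eef_pos: [0.5452, -0.1262, 0.1767]
tool_rot: [[0.765, 0.644, -0.001], [0.644, -0.765, 0.001], [-0.0, -0.001, -1.0]]
wrist_force: [-0.9, -0.4, -4.1]
opening: 0.0254
finger_force: 60.0
```

```bash
python3 -c "
from h import *
st()"
```

```text
t 13.78 pos [ 0.5452 -0.1262  0.1767] phi 0.7 tilt [-0.001  0.001] F [-0.9 -0.4 -4.1] M [-0.07 -0.04 -0.01] j6 0.54
```

Call:
jog_arm([
  [[0,0,0],[0,0,0.004],0],
  [[0,0,0],[0,0,0.008],0],
  [[0,0,0],[0,0,0.011],0],
  [[0,0,0],[0,0,0.011],0],
])

```text
time_s: 14.28
eef_pos: [0.5455, -0.1264, 0.1674]
tool_rot: [[0.765, 0.644, 0.001], [0.644, -0.765, -0.0], [0.0, 0.001, -1.0]]
wrist_force: [-1.4, 0.9, 1.4]
opening: 0.0255
finger_force: 60.0
```

```bash
python3 -c "
from h import *
st()"
```

```text
t 14.28 pos [ 0.5455 -0.1264  0.1674] phi 0.7 tilt [ 0.001 -0.   ] F [-1.4  0.9  1.4] M [ 0.13  0.4  -0.01] j6 0.54
```

Call:
jog_arm([
  [[0,0,0.12],[0,0,0],0],
  [[0,0,0.24],[0,0,0],0],
  [[0,0,0.36],[0,0,0],0],
  [[0,0,0.48],[0,0,0],0],
  [[0,0,0.59],[0,0,0],0],
  [[0,0,0.59],[0,0,0],0],
])

```text
time_s: 15.02
eef_pos: [0.5459, -0.1269, 0.1674]
tool_rot: [[0.994, 0.111, 0.002], [0.111, -0.994, -0.001], [0.001, 0.001, -1.0]]
wrist_force: [-0.3, -0.8, 2.4]
opening: 0.0258
finger_force: 60.0
```

```bash
python3 -c "
from h import *
st()"
```

```text
t 15.03 pos [ 0.5459 -0.1269  0.1674] phi 0.111 tilt [ 0.002 -0.001] F [-0.3 -0.8  2.4] M [-0.1   0.3   0.02] j6 1.13
```

Call:
jog_arm([
  [[0,0,-0.13],[0,0,0],0],
  [[0,0,-0.13],[0,0,-0.02],0],
  [[0,0,-0.3],[0,0,-0.04],0],
  [[0,0,-0.46],[-0.026,-0.026,-0.04],0],
  [[0,0,-0.54],[-0.052,-0.0526,-0.036],0],
  [[0,0,-0.54],[-0.052,-0.0526,-0.024],0],
  [[0,0,-0.54],[-0.052,-0.0526,-0.018],0],
  [[0,0,-0.54],[-0.052,-0.0526,-0.014],0],
  [[0,0,-0.54],[-0.052,-0.0526,-0.011],0],
  [[0,0,-0.54],[-0.052,-0.0526,-0.011],0],
])

```text
time_s: 16.27
eef_pos: [0.4882, -0.0801, 0.1771]
tool_rot: [[0.796, 0.605, -0.001], [0.605, -0.796, 0.0], [-0.0, -0.0, -1.0]]
wrist_force: [-0.6, 0.6, -3.7]
opening: 0.0258
finger_force: 60.0
```

```bash
python3 -c "
from h import *
st()"
```

```text
t 16.27 pos [ 0.4882 -0.0801  0.1771] phi 0.649 tilt [-0.001  0.   ] F [-0.6  0.6 -3.7] M [ 0.02 -0.02  0.  ] j6 0.64
```

Call:
jog_arm([
  [[0,0,0],[0,0,0.004],0],
  [[0,0,0],[0,0,0.008],0],
  [[0,0,0],[0,0,0.011],0],
  [[0,0,0],[0,0,0.011],0],
  [[0,0,0.12],[0,0,0.011],0],
  [[0,0,0.24],[0,0,0.011],0],
  [[0,0,0.36],[0,0,0.011],0],
  [[0,0,0.46],[0,0,0.011],0],
  [[0,0,0.46],[0,0,0.011],0],
])

```text
time_s: 17.4
eef_pos: [0.4884, -0.0804, 0.1674]
tool_rot: [[0.982, 0.19, 0.002], [0.19, -0.982, -0.002], [0.001, 0.002, -1.0]]
wrist_force: [-1.1, -0.7, 1.7]
opening: 0.0257
finger_force: 60.0
```

```bash
python3 -c "
from h import *
st()"
```

```text
t 17.4 pos [ 0.4884 -0.0804  0.1674] phi 0.191 tilt [ 0.002 -0.002] F [-1.1 -0.7  1.7] M [-0.24  0.33  0.04] j6 1.1
```

Call:
jog_arm([
  [[0,0,0.05],[0,0,0],0],
  [[0,0,0.1],[0,0,0],0],
  [[0,0,0.1],[0,0,0],0],
])

```text
time_s: 17.77
eef_pos: [0.4885, -0.0806, 0.1674]
tool_rot: [[0.996, 0.091, 0.002], [0.091, -0.996, -0.002], [0.001, 0.002, -1.0]]
wrist_force: [-0.9, -3.3, 3.7]
opening: 0.0256
finger_force: 60.0
```

```bash
python3 -c "
from h import *
st()"
```

```text
t 17.77 pos [ 0.4885 -0.0806  0.1674] phi 0.091 tilt [ 0.002 -0.002] F [-0.9 -3.3  3.7] M [-0.55  0.33  0.03] j6 1.2
```

Call:
jog_arm([
  [[0,0,0.03],[0,0,0],0],
  [[0,0,0.06],[0,0,0],0],
  [[0,0,0.06],[0,0,0],0],
])

```text
time_s: 18.15
eef_pos: [0.4885, -0.0807, 0.1674]
tool_rot: [[1.0, 0.029, 0.002], [0.029, -1.0, -0.002], [0.002, 0.002, -1.0]]
wrist_force: [-0.6, -3.6, 6.2]
opening: 0.0257
finger_force: 60.0
```

```bash
python3 -c "
from h import *
st()"
```

```text
t 18.15 pos [ 0.4885 -0.0807  0.1674] phi 0.029 tilt [ 0.002 -0.002] F [-0.6 -3.6  6.2] M [-0.86  0.38  0.19] j6 1.26
```

Call:
jog_arm([
  [[0,0,0.03],[0,0,0],0],
  [[0,0,0.03],[0,0,0],0],
])

```text
time_s: 18.4
eef_pos: [0.4885, -0.0807, 0.1674]
tool_rot: [[1.0, -0.0, 0.002], [-0.0, -1.0, -0.002], [0.002, 0.002, -1.0]]
wrist_force: [-1.1, -3.5, 5.3]
opening: 0.0253
finger_force: 60.0
```

```bash
python3 -c "
from h import *
st()"
```

```text
t 18.4 pos [ 0.4885 -0.0807  0.1674] phi -0.0 tilt [ 0.002 -0.002] F [-1.1 -3.5  5.3] M [-0.93  0.38  0.4 ] j6 1.29
```

Call:
jog_arm([
  [[0,0,-0.17],[0,0,0],0],
  [[0,0,-0.17],[0,0,-0.02],0],
  [[0,0,-0.1],[0,0,-0.04],0],
  [[0,0,0.05],[0.005,0.05,-0.04],0],
  [[0,0,0.05],[0.0112,0.1051,-0.036],0],
  [[0,0,0.05],[0.0112,0.1051,-0.024],0],
  [[0,0,0.05],[0.0112,0.1051,-0.018],0],
  [[0,0,0.05],[0.0112,0.1051,-0.014],0],
  [[0,0,0.05],[0.0112,0.1051,-0.011],0],
  [[0,0,0.05],[0.0112,0.1051,-0.011],0],
])

```text
time_s: 19.65
eef_pos: [0.4993, -0.1841, 0.1775]
tool_rot: [[0.999, -0.049, 0.0], [-0.049, -0.999, 0.0], [0.0, -0.0, -1.0]]
wrist_force: [0.0, 0.4, -4.2]
opening: 0.0257
finger_force: 60.0
```

```bash
python3 -c "
from h import *
st()"
```

```text
t 19.65 pos [ 0.4993 -0.1841  0.1775] phi -0.049 tilt [0. 0.] F [ 0.   0.4 -4.2] M [ 0.05 -0.05 -0.02] j6 1.16
```

Call:
jog_arm([
  [[0,0,0],[0,0.001,0.004],0],
  [[0,0,0],[0,0.001,0.008],0],
  [[0,0,0],[0,0.001,0.0115],0],
  [[0,0,0],[0,0.001,0.0115],0],
  [[0,0,0.12],[0,0.001,0.0115],0],
  [[0,0,0.24],[0,0.001,0.0115],0],
  [[0,0,0.36],[0,0.001,0.0115],0],
  [[0,0,0.46],[0,0.001,0.0115],0],
  [[0,0,0.46],[0,0.001,0.0115],0],
])

```text
time_s: 20.78
eef_pos: [0.4995, -0.1862, 0.1674]
tool_rot: [[0.873, -0.487, 0.002], [-0.487, -0.873, -0.001], [0.002, 0.0, -1.0]]
wrist_force: [-1.8, -0.6, 5.3]
opening: 0.0256
finger_force: 60.0
```

```bash
python3 -c "
from h import *
st()"
```

```text
t 20.77 pos [ 0.4995 -0.1862  0.1674] phi -0.509 tilt [ 0.002 -0.001] F [-1.8 -0.6  5.3] M [0.3  0.52 0.02] j6 1.62
```

Call:
jog_arm([
  [[0,0,0.05],[0,0,0],0],
  [[0,0,0.1],[0,0,0],0],
  [[0,0,0.1],[0,0,0],0],
])

```text
time_s: 21.15
eef_pos: [0.4994, -0.1864, 0.1674]
tool_rot: [[0.82, -0.572, 0.001], [-0.572, -0.82, -0.001], [0.002, 0.0, -1.0]]
wrist_force: [-2.2, 1.1, 4.9]
opening: 0.0258
finger_force: 60.0
```

```bash
python3 -c "
from h import *
st()"
```

```text
t 21.15 pos [ 0.4994 -0.1864  0.1674] phi -0.609 tilt [ 0.001 -0.001] F [-2.2  1.1  4.9] M [ 0.19  0.59 -0.02] j6 1.72
```

Call:
jog_arm([
  [[0,0,0.03],[0,0,0],0],
  [[0,0,0.06],[0,0,0],0],
  [[0,0,0.06],[0,0,0],0],
])

```text
time_s: 21.52
eef_pos: [0.4993, -0.1864, 0.1674]
tool_rot: [[0.785, -0.619, 0.001], [-0.619, -0.785, -0.002], [0.002, 0.0, -1.0]]
wrist_force: [-2.2, 0.1, 5.9]
opening: 0.0257
finger_force: 60.0
```

```bash
python3 -c "
from h import *
st()"
```

```text
t 21.52 pos [ 0.4993 -0.1864  0.1674] phi -0.668 tilt [ 0.001 -0.002] F [-2.2  0.1  5.9] M [0.16 0.65 0.26] j6 1.78
```

Call:
jog_arm([
  [[0,0,0.025],[0,0,0],0],
  [[0,0,0.025],[0,0,0],0],
])

```text
time_s: 21.78
eef_pos: [0.4993, -0.1865, 0.1674]
tool_rot: [[0.77, -0.638, 0.001], [-0.638, -0.77, -0.002], [0.002, 0.001, -1.0]]
wrist_force: [-2.9, -0.0, 5.3]
opening: 0.0257
finger_force: 60.1
```

```bash
python3 -c "
from h import *
st()"
```

```text
t 21.77 pos [ 0.4993 -0.1865  0.1674] phi -0.692 tilt [ 0.001 -0.002] F [-2.9 -0.   5.3] M [0.13 0.65 0.42] j6 1.8
```

Call:
jog_arm([
  [[0,0,-0.17],[0,0,0],0],
  [[0,0,-0.17],[0,0,-0.02],0],
  [[0,0,-0.25],[0,0,-0.04],0],
  [[0,0,-0.28],[-0.037,0.0005,-0.04],0],
  [[0,0,-0.28],[-0.0741,0.001,-0.036],0],
  [[0,0,-0.28],[-0.0741,0.001,-0.024],0],
  [[0,0,-0.28],[-0.0741,0.001,-0.018],0],
  [[0,0,-0.28],[-0.0741,0.001,-0.014],0],
  [[0,0,-0.28],[-0.0741,0.001,-0.011],0],
  [[0,0,-0.28],[-0.0741,0.001,-0.011],0],
])

```text
time_s: 23.02
eef_pos: [0.4418, -0.1395, 0.1766]
tool_rot: [[0.915, -0.404, -0.001], [-0.404, -0.915, 0.0], [-0.001, 0.0, -1.0]]
wrist_force: [-0.2, 0.4, -4.2]
opening: 0.0258
finger_force: 60.0
```

```bash
python3 -c "
from h import *
st()"
```

```text
t 23.02 pos [ 0.4418 -0.1395  0.1766] phi -0.415 tilt [-0.001  0.   ] F [-0.2  0.4 -4.2] M [0.05 0.   0.07] j6 1.56
```

Call:
jog_arm([
  [[0,0,0],[0,0,0.004],0],
  [[0,0,0],[0,0,0.008],0],
  [[0,0,0],[0,0,0.011],0],
  [[0,0,0],[0,0,0.011],0],
  [[0,0,0.12],[0,0,0.011],0],
  [[0,0,0.24],[0,0,0.011],0],
  [[0,0,0.36],[0,0,0.011],0],
  [[0,0,0.48],[0,0,0.011],0],
  [[0,0,0.48],[0,0,0.011],0],
])

```text
time_s: 24.15
eef_pos: [0.4415, -0.1402, 0.1674]
tool_rot: [[0.626, -0.78, 0.001], [-0.78, -0.626, -0.003], [0.002, 0.001, -1.0]]
wrist_force: [-3.4, -1.2, 5.7]
opening: 0.0255
finger_force: 60.0
```

```bash
python3 -c "
from h import *
st()"
```

```text
t 24.15 pos [ 0.4415 -0.1402  0.1674] phi -0.894 tilt [ 0.001 -0.003] F [-3.4 -1.2  5.7] M [-0.22  0.96 -0.01] j6 2.04
```

Call:
jog_arm([
  [[0,0,0.04],[0,0,0],0],
  [[0,0,0.08],[0,0,0],0],
  [[0,0,0.08],[0,0,0],0],
])

```text
time_s: 24.52
eef_pos: [0.4414, -0.1402, 0.1674]
tool_rot: [[0.563, -0.827, 0.0], [-0.827, -0.563, -0.003], [0.002, 0.001, -1.0]]
wrist_force: [-4.3, -1.0, 6.3]
opening: 0.0256
finger_force: 60.0
```

```bash
python3 -c "
from h import *
st()"
```

```text
t 24.52 pos [ 0.4414 -0.1402  0.1674] phi -0.973 tilt [ 0.    -0.003] F [-4.3 -1.   6.3] M [-0.27  1.03  0.09] j6 2.12
```

Call:
jog_arm([
  [[0,0,0.03],[0,0,0],0],
  [[0,0,0.05],[0,0,0],0],
  [[0,0,0.05],[0,0,0],0],
])

```text
time_s: 24.9
eef_pos: [0.4413, -0.1403, 0.1674]
tool_rot: [[0.521, -0.854, -0.0], [-0.854, -0.521, -0.003], [0.002, 0.001, -1.0]]
wrist_force: [-3.9, -1.6, 6.0]
opening: 0.0257
finger_force: 60.0
```

```bash
python3 -c "
from h import *
st()"
```

```text
t 24.9 pos [ 0.4413 -0.1403  0.1674] phi -1.023 tilt [-0.    -0.003] F [-3.9 -1.6  6. ] M [-0.29  1.08  0.12] j6 2.17
```

Call:
jog_arm([
  [[0,0,0.025],[0,0,0],0],
  [[0,0,0.05],[0,0,0],0],
  [[0,0,0.05],[0,0,0],0],
])

```text
time_s: 25.28
eef_pos: [0.4412, -0.1403, 0.1674]
tool_rot: [[0.478, -0.879, -0.0], [-0.879, -0.478, -0.003], [0.002, 0.002, -1.0]]
wrist_force: [-4.5, -1.9, 6.0]
opening: 0.026
finger_force: 60.0
```

```bash
python3 -c "
from h import *
st()"
```

```text
t 25.27 pos [ 0.4412 -0.1403  0.1674] phi -1.073 tilt [-0.    -0.003] F [-4.5 -1.9  6. ] M [-0.32  1.16  0.3 ] j6 2.22
```

Call:
jog_arm([
  [[0,0,0.02],[0,0,0],0],
  [[0,0,0.02],[0,0,0],0],
])

```text
time_s: 25.52
eef_pos: [0.4411, -0.1403, 0.1674]
tool_rot: [[0.46, -0.888, -0.0], [-0.888, -0.46, -0.003], [0.003, 0.002, -1.0]]
wrist_force: [-4.5, -1.2, 5.8]
opening: 0.0255
finger_force: 60.1
```

```bash
python3 -c "
from h import *
st()"
```

```text
t 25.52 pos [ 0.4411 -0.1403  0.1674] phi -1.092 tilt [-0.    -0.003] F [-4.5 -1.2  5.8] M [-0.32  1.16  0.42] j6 2.23
```

Call:
jog_arm([
  [[0,0,-0.17],[0,0,0],0],
  [[0,0,-0.17],[0,0,-0.02],0],
  [[0,0,-0.34],[0,0,-0.04],0],
  [[0,0,-0.52],[0.01,-0.027,-0.04],0],
  [[0,0,-0.7],[0.02,-0.054,-0.04],0],
  [[0,0,-0.88],[0.03,-0.081,-0.04],0],
  [[0,0,-1.06],[0.0364,-0.0983,-0.036],0],
  [[0,0,-1.23],[0.0364,-0.0983,-0.03],0],
  [[0,0,-1.38],[0.0364,-0.0983,-0.022],0],
  [[0,0,-1.38],[0.0364,-0.0983,-0.016],0],
  [[0,0,-1.38],[0.0364,-0.0983,-0.011],0],
  [[0,0,-1.38],[0.0364,-0.0983,-0.011],0],
])

```text
time_s: 27.02
eef_pos: [0.5454, -0.1265, 0.1762]
tool_rot: [[0.96, 0.28, -0.001], [0.28, -0.96, 0.0], [-0.001, -0.001, -1.0]]
wrist_force: [-0.2, 0.7, -2.6]
opening: 0.0254
finger_force: 60.0
```

```bash
python3 -c "
from h import *
st()"
```

```text
t 27.02 pos [ 0.5454 -0.1265  0.1762] phi 0.284 tilt [-0.001  0.   ] F [-0.2  0.7 -2.6] M [ 0.01  0.01 -0.04] j6 0.96
```

Call:
jog_arm([
  [[0,0,0],[0,0,0.004],0],
  [[0,0,0],[0,0,0.008],0],
  [[0,0,0],[0,0,0.0105],0],
  [[0,0,0],[0,0,0.0105],0],
  [[0,0,0.12],[0,0,0.0105],0],
  [[0,0,0.24],[0,0,0.0105],0],
  [[0,0,0.36],[0,0,0.0105],0],
  [[0,0,0.48],[0,0,0.0105],0],
  [[0,0,0.54],[0,0,0.0105],0],
  [[0,0,0.54],[0,0,0.0105],0],
])

```text
time_s: 28.28
eef_pos: [0.5458, -0.1277, 0.1674]
tool_rot: [[0.968, -0.252, 0.001], [-0.252, -0.968, -0.003], [0.002, 0.002, -1.0]]
wrist_force: [-1.4, -2.1, 1.6]
opening: 0.0259
finger_force: 60.0
```

```bash
python3 -c "
from h import *
st()"
```

```text
t 28.27 pos [ 0.5458 -0.1277  0.1674] phi -0.255 tilt [ 0.001 -0.003] F [-1.4 -2.1  1.6] M [-0.55  0.46  0.04] j6 1.5
```

Call:
jog_arm([
  [[0,0,0.03],[0,0,0],0],
  [[0,0,0.06],[0,0,0],0],
  [[0,0,0.06],[0,0,0],0],
])

```text
time_s: 28.65
eef_pos: [0.5458, -0.1277, 0.1674]
tool_rot: [[0.95, -0.311, 0.001], [-0.311, -0.95, -0.003], [0.002, 0.002, -1.0]]
wrist_force: [-2.4, -4.6, 4.4]
opening: 0.0261
finger_force: 60.0
```

```bash
python3 -c "
from h import *
st()"
```

```text
t 28.65 pos [ 0.5458 -0.1277  0.1674] phi -0.316 tilt [ 0.001 -0.003] F [-2.4 -4.6  4.4] M [-1.14  0.78  0.08] j6 1.56
```

Call:
jog_arm([
  [[0,0,0.03],[0,0,0],0],
  [[0,0,0.05],[0,0,0],0],
  [[0,0,0.05],[0,0,0],0],
])

```text
time_s: 29.02
eef_pos: [0.5458, -0.1278, 0.1675]
tool_rot: [[0.934, -0.357, 0.001], [-0.357, -0.934, -0.003], [0.002, 0.002, -1.0]]
wrist_force: [-3.0, -4.9, 4.7]
opening: 0.0256
finger_force: 60.0
```

```bash
python3 -c "
from h import *
st()"
```

```text
t 29.02 pos [ 0.5458 -0.1278  0.1675] phi -0.365 tilt [ 0.001 -0.003] F [-3.  -4.9  4.7] M [-1.21  0.81  0.27] j6 1.61
```

Call:
jog_arm([
  [[0,0,0.025],[0,0,0],0],
  [[0,0,0.025],[0,0,0],0],
])

```text
time_s: 29.28
eef_pos: [0.5457, -0.1278, 0.1674]
tool_rot: [[0.925, -0.38, 0.001], [-0.38, -0.925, -0.003], [0.002, 0.002, -1.0]]
wrist_force: [-2.8, -4.9, 5.4]
opening: 0.0257
finger_force: 60.1
```

```bash
python3 -c "
from h import *
st()"
```

```text
t 29.27 pos [ 0.5457 -0.1278  0.1674] phi -0.39 tilt [ 0.001 -0.003] F [-2.8 -4.9  5.4] M [-1.31  0.81  0.44] j6 1.63
```

Call:
jog_arm([
  [[0,0,-0.17],[0,0,0],0],
  [[0,0,-0.17],[0,0,-0.03],0],
  [[0,0,-0.34],[0,0,-0.065],0],
  [[0,0,-0.52],[-0.015,-0.038,-0.065],0],
  [[0,0,-0.7],[-0.03,-0.077,-0.065],0],
  [[0,0,-0.88],[-0.047,-0.121,-0.065],0],
  [[0,0,-1.06],[-0.064,-0.165,-0.065],0],
  [[0,0,-1.24],[-0.081,-0.209,-0.065],0],
  [[0,0,-1.42],[-0.098,-0.253,-0.065],0],
  [[0,0,-1.6],[-0.1143,-0.2949,-0.065],0],
  [[0,0,-1.76],[-0.1143,-0.2949,-0.055],0],
  [[0,0,-1.89],[-0.1143,-0.2949,-0.035],0],
])

```text
time_s: 30.78
eef_pos: [0.5516, 0.1923, 0.1997]
tool_rot: [[0.064, 0.998, -0.002], [0.998, -0.064, 0.003], [0.003, -0.002, -1.0]]
wrist_force: [0.5, -0.6, -4.0]
opening: 0.0254
finger_force: 60.0
```

Call:
jog_arm([
  [[0,0,0],[0,0,0.03],0],
  [[0,0,0],[0,0,0.06],0],
  [[0,0,0],[0,0,0.06],0],
  [[0,0,0],[0,0,0.06],0],
])

```text
time_s: 31.28
eef_pos: [0.5522, 0.1904, 0.1416]
tool_rot: [[0.071, 0.998, -0.0], [0.998, -0.071, 0.001], [0.001, -0.0, -1.0]]
wrist_force: [-1.1, -0.9, -3.2]
opening: 0.0254
finger_force: 60.0
```

```bash
python3 - <<'E'
from h import *
st()
a=read_camera("side")[:,:,::-1];b=read_camera("scene")[:,:,::-1]
f=lambda im,x,y:cv2.resize(im[y:y+120,x:x+80],(400,600),interpolation=cv2.INTER_CUBIC)
cv2.imwrite("pics/hole.png",np.hstack([f(a,240,110),f(b,320,110)]))
mv([.552,.1895,.145],1.50)
E
```

```text
t 31.27 pos [0.5522 0.1904 0.1416] phi 1.5 tilt [-0.     0.001] F [-1.1 -0.9 -3.2] M [-0.04 -0.16 -0.02] j6 0.3
turn [ 0.003 -0.002 -0.   ] shift [-0.0008 -0.001  -0.0018] phi 1.5 pos [0.5531 0.1902 0.1432]
```

View pics/hole.png

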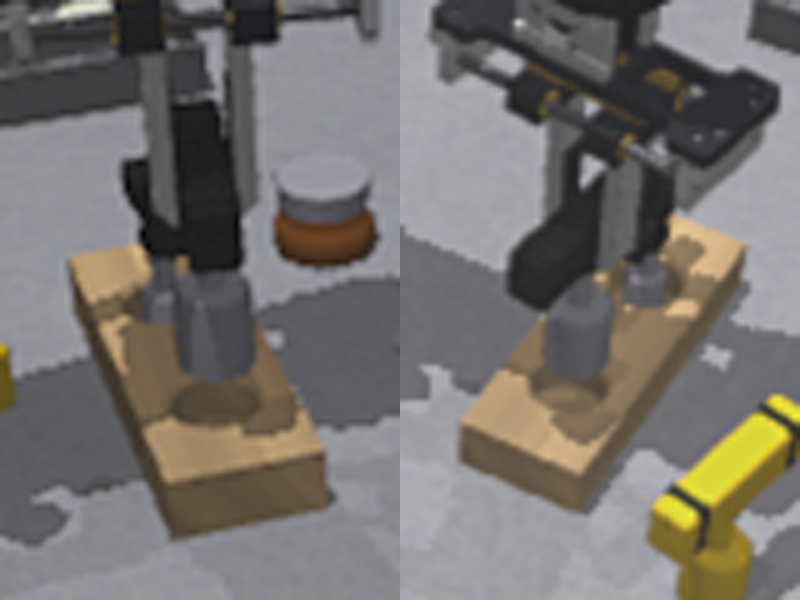

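The wrench hangs over its own hole: the hole's mouth is at (215,402) in the left panel and (570,388) in the right, with the socket just above it. I'll compare the two positions.

```bash
python3 - <<'E'
from h import *
np.set_printoptions(precision=4,suppress=True)
A=lambda u,v,x,y:[(u/5+x,v/5+y)]
print("hole",ray("side",A(215,402,240,110),.036),ray("scene",A(170,386,320,110),.036))
print("sock",ray("side",A(215,366,240,110),.061),ray("scene",A(178,362,320,110),.061))
st()
E
```

```text
hole [[0.5499 0.182  0.036 ]] [[0.553  0.1819 0.036 ]]
sock [[0.5505 0.1768 0.061 ]] [[0.558  0.1802 0.061 ]]
t 31.38 pos [0.5531 0.1902 0.1432] phi 1.5 tilt [0.003 0.001] F [-0.3 -0.1 -3.4] M [ 0.02 -0.08 -0.03] j6 0.3
```

Call:
jog_arm([
  [[0,0,0],[0,-0.001,0.012],0],
  [[0,0,0],[0,-0.001,0.022],0],
  [[0,0,0],[0,-0.001,0.028],0],
  [[0,0,0],[0,-0.001,0.031],0],
  [[0,0,0],[0,-0.001,0.031],0],
])

```text
time_s: 32.0
eef_pos: [0.5511, 0.1896, 0.1102]
tool_rot: [[0.071, 0.997, -0.0], [0.997, -0.071, -0.0], [-0.0, -0.0, -1.0]]
wrist_force: [-0.4, 0.4, -3.6]
opening: 0.0255
finger_force: 60.0
```

```bash
python3 -c "
from h import *
st()"
```

```text
t 32.0 pos [0.5511 0.1896 0.1102] phi 1.5 tilt [-0. -0.] F [-0.4  0.4 -3.6] M [-0.   -0.07 -0.01] j6 0.31
```

Call:
jog_arm([
  [[0,0,0],[0,0,0.007],0],
  [[0,0,0],[0,0,0.013],0],
  [[0,0,0],[0,0,0.0182],0],
  [[0,0,0],[0,0,0.0182],0],
])

```text
time_s: 32.5
eef_pos: [0.5512, 0.1897, 0.0925]
tool_rot: [[0.071, 0.997, 0.0], [0.997, -0.071, 0.0], [0.0, 0.0, -1.0]]
wrist_force: [0.2, -0.1, -2.0]
opening: 0.0258
finger_force: 60.0
```

```bash
python3 -c "
from h import *
st()"
```

```text
t 32.5 pos [0.5512 0.1897 0.0925] phi 1.5 tilt [0. 0.] F [ 0.2 -0.1 -2. ] M [-0.08  0.1  -0.01] j6 0.31
```

On the floor. I'll release and retreat.

Call:
jog_arm([
  [[0,0,0],[0,0,0.0005],15],
  [[0,0,0],[0,0,0.0005],60],
  [[0,0,0],[0,0,0.0005],60],
  [[0,0,0],[0,0,0.0005],60],
  [[0,0,0],[0,0,0.0005],60],
  [[0,0,0],[0,0,-0.03],60],
  [[0,0,0],[0,0,-0.08],60],
  [[0,0,0],[0,0,-0.13],60],
  [[0,0,0],[-0.06,0,-0.16],60],
  [[0,0,0],[-0.12,0,-0.16],60],
  [[0,0,0],[-0.15,0,-0.16],60],
  [[0,0,0],[-0.15,0,-0.16],60],
])

```text
time_s: 34.0
eef_pos: [0.5405, 0.0381, 0.2525]
tool_rot: [[0.075, 0.997, 0.001], [0.997, -0.075, -0.0], [-0.0, 0.001, -1.0]]
wrist_force: [0.1, 0.7, 1.1]
opening: 0.0567
finger_force: 0.0
```

```bash
python3 - <<'E'
from h import *
st()
a=read_camera("side")[:,:,::-1];w=read_camera("wrist")[:,:,::-1]
cv2.imwrite("pics/end.png",np.hstack([cv2.resize(a[110:310,190:390],(400,400)),cv2.resize(w,(400,400))]))
E
```

```text
t 34.0 pos [0.5405 0.0381 0.2525] phi 1.496 tilt [ 0.001 -0.   ] F [0.1 0.7 1.1] M [-0.02 -0.04  0.04] j6 0.04
```

View pics/end.png

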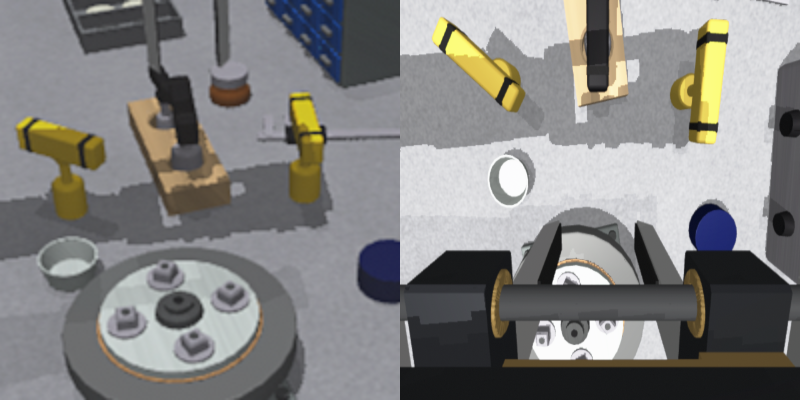

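The wrench stands upright and fully down in its hole at (185,150) in the left panel. The bolts are seated, nothing else has moved, and the gripper is clear.

```bash
python3 -c "
from workcell import ctrl
print(ctrl.finish_job())"
```

```text
the job is handed in; nothing more can be done
None
```

I tightened all four bolts crosswise in two passes, stopping at about 0.4 N m once each went solid, stood the wrench back fully down in its hole, and handed the job in at about 34 s; no verdict was shown.

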